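# Load a flat bar under the spring clip of a bench jig

### The job

Load the flat bar into the blue jig: press the red pedal down with one fingertip so that the clip's toe lifts, and while you hold it down push the bar by its near end with the other fingertip, beneath the toe and fully home against the stop. Then let go of the pedal so that the clip closes on top of the bar, and move clear. Only press and push, never lift or tip the bar, and leave the loose tools and hardware round the jig where they are.

Things in the scene. Friction and masses are not known exactly. Their poses are not given: they have to be found in the camera images.
- jig: Fixture fixed to the bench. Origin on the bench top; x: the way the bar slides in (roughly away from the robot), y: towards the pedal's side, z up. Blue base plate x -145 to +90, y -36 to +84 mm, 8 mm high. Rails beside the bar: inner faces y = +-16.5, tops 30 mm high, x -42 to +70. Behind the bar only the base plate lies below: a finger there can reach below the bar's underside.
- bed_edge (a point): Middle of the near edge of the aluminium bed's top: jig x = -42, y = 0, z = 24 mm. The bed runs on to x = +82, 45 mm wide. With the bar home its near end still overhangs this edge by 8 mm (more before), so a finger pushing it never meets the bed.
- hinge (a point): Point on the clip's hinge axis at jig x = -82, y = 32, z = 34 mm. The 8 mm tube runs along the jig's x from -134 to +66 mm, in dark lugs 12 mm wide across y and 40 mm high at x = -136, -26 and +36. It lies between the pedal and the bar: the fingers straddle it.
- clip (a joint): Angle of the spring clip (rad), 0 = at rest with the toe down, 0.48 = pedal fully down. The spring closes it: about 1.6 N on the pedal starts it, 5 N holds it at 0.30, 7 N at 0.48. The bar passes beneath the toe from about 0.18 on; on its own it then rests on the bar at about 0.16.
- pedal (a point): Middle of the top of the red ribbed pedal, 94 mm along the jig's x (x -129 to -35), 40 mm across (about y 34 to 75), hinged at its inner edge. At rest this point is 32 mm above the bench and the pedal slopes up outward by 0.30 rad; at clip angle 0.30 it is level, 24 mm high, y = 58; fully down 19 mm. A fingertip can slide along it in x while pressing.
- toe (a point): Lowest point of the clip's steel toe, a round bar 14 mm long along x (jig x +50 to +64 mm) over the middle of the bed. 3 mm above the bed at rest (the bar cannot enter), 12 to 16 mm with the pedal down at 0.30 to 0.48.
- stop_face (a point): Middle of the near face of the dark stop block: jig x = +70, y = 0, z = 28 mm; the block is 36 mm high. The bar's far end belongs against it.
- flat_bar: Loose flat bar, light brown-grey, 120 x 30 x 8 mm, 0.15 to 0.31 kg, lying flat on the bed between the rails, far end 6 to 20 mm short of the toe, near end overhanging the bed. Origin: centre of its underside; long axis = its y, pointing along the jig's +x; z up. Home: origin at jig x = +10 mm. Back the finger off before raising it: pressed on the end it drags the bar up.
- spanner: Bystander: loose open-ended spanner, 171 x 36 x 6 mm, flat on the bench to the right of the jig. Leave alone.
- bolt: Bystander: loose bolt, 81 mm long, 29 mm head, on the bench left of the jig. Leave alone.
- nut: Bystander: loose dark nut, 34 mm wide, 16 mm high, on the bench left of the jig. Leave alone.
- screwdriver: Bystander: loose red-handled screwdriver, 210 mm, on the right of the bench. Leave alone.
- hammer: Bystander: loose small hammer, 258 mm, on the left of the bench. Leave alone.
- ratchet: Bystander: loose ratchet, 218 mm, on the left of the bench. Leave alone.
Not all that is in view belongs to the job. Leave any orange or purple look-alike of the flat_bar alone.

How it is judged:
By the outcome, as a careful person would: the job done as asked, in the order asked, and still so for the second after the job is handed in, with the robot touching nothing.
It also fails if it takes over 38 s, if anything falls off the work surface, if the arm or the gripper's body presses on something with over 40 N, if the wrist force passes 120 N, or if a joint passes its speed limit or range.

### The arm

A 6-joint arm with a two-finger parallel gripper is mounted at the origin on a cart in front of the work surface, level with it; the furniture and walls round the work are solid. World frame = base frame: x ahead of the robot, y to its left, z up, the work surface at z = 0. Lengths are in m, angles in degrees, forces in N, time in s.
With the tool pointing down it reaches from about 0.3 to 0.75 m from the base axis. Payload 8.5 kg.
Tool frame: the origin (TCP) lies midway between the tips of the shut fingers; the grasp point (between the pads) lies 19 mm behind it (env.hold_point_z is the distance from the TCP to the grasp point, in m); z points along the fingers, y is the line along which they close (so a half turn about z gives the same grasp; the last joint's range is limited). The gripper opens to 85 mm and grips with 20 to 120 N. Pads are 22 mm wide; open, the fingers measure 114 mm over their backs; the gripper's body (76 mm by 85 mm) begins 54 mm behind the grasp point. The pads swing forward as they close: fully open they stand 13 mm farther back than shut.
Start: joints at [52.007, 21.807, 74.336, -0, 83.858, -12.336], TCP at [0.238, 0.496, 0.231] pointing down, gripper open.
Joint ranges: [-178.18, 178.18], [-50.72, 133.34], [12.68, 142.11], [-81.47, 261.47], [9.98, 163.14], [-165.26, 165.26]. Speed limits (degrees/s): [136.94, 136.94, 180, 180, 180, 180].

### API

Orientations are given as a 3x3 rotation matrix whose columns are the frame's x, y, z axes.
In Python, from rig import observe, get_image, camera_info, env gives the robot as it stands.
- The arm moves only by the tool drive_tool, never from a script. Its arguments are lists of equal length, an entry for each row: "offset": the shift along the tool's x, y, z in units of 40 mm (1.0 is 40 mm), a list of three; "turn": the turn, a rotation vector about the tool's x, y, z in units of 6 degrees (1.0 is 6 degrees), a list of three; "hand": the opening, from 0 (shut) to 1 (fully open). A call has exactly 10 rows; each row shifts and turns the commanded pose from where the row before left it, along the tool's axes as they then stand; what a row does not reach is not made up. A row lasts 1/8 s, in which the tool goes at most 62.5 mm and 10.7 degrees, less where a joint would pass 70% of its speed; a pose out of reach is approached as far as the arm can. A call is refused whole if a number of a shift passes 1 or a number of a turn 1, either way. A call with a gripper value outside its range is refused whole. The fingers move at their own pace and stop on an object; "newtons" is the grip in N (left out, the last holds). Time passes only in rows, so rows that do not move let the fingers close, or fill a call up. It gives the time, the measured TCP pose, the force, the opening and the grip force at its end, in the units of the state.
- observe(): the state, without advancing time (a new reading comes with each control period).
- get_image(name): name is "scene" or "side" or "wrist"; returns the picture (384x512x3 uint8, blue, green, red); there is no depth.
- camera_info(name): a dict with "fx", "fy", "cx", "cy" (pixels), "world_to_cam" (4x4, takes a point from world to camera coordinates). Camera axes: x right, y down, z forward; pixel columns grow to the right and rows downward; lengths in m; the calibration is good to about 2 mm. A picture is of the moment at which its call begins: read the wrist's pose just before it. camera_info takes no time and is no camera call; for the wrist camera it gives the pose at the moment of the call.
- env.close_job(): hands the job in; it is judged then, once.
The state is a dict: "time_s": time; "q": joint angles; "qvel": joint speeds; "joint_efforts": joint torques, N m; "position": TCP position; "tool_rot": TCP orientation; "ft_force": force on the tool from outside, world axes, zero at the start; "wrist_torque": the same for the moment, N m; "grip_width": finger opening in m; "gripper_force": force on a finger pad.
Only numpy, scipy, OpenCV 4.12 (cv2) and the standard library are available. Lean on these libraries where they do the work, as an engineer would, in place of code of your own. Each camera call takes 0.05 s, during which the arm holds its last target. There are 200 camera calls.

## Working session

There is one attempt and no reset: what is moved stays moved. The work goes in short steps, Python scripts to look and compute and a tool call to move; the robot and the scene stay as the last step left them, time stands still between calls to the robot, and variables do not carry over. Pictures are saved under pics/ and viewed, at most 10 in all, crops included, and the job is handed in when it is done.

Besides the shell and the picture viewer there is one more tool, called after "Call:" in YAML: its name, and indented under it one key for each argument. drive_tool: Moves the arm, as the interface text tells. Its arguments: {"type":"object","properties":{"offset":{"type":"array"},"turn":{"type":"array"},"hand":{"type":"array"},"newtons":{"type":"number"}},"required":["offset","turn","hand"]}

```bash
mkdir -p pics; ls; cat > h.py <<'E'
import numpy as np,cv2
from rig import observe,get_image,camera_info,env
def ray(ci,u,v):
    T=np.array(ci["world_to_cam"]);R,t=T[:3,:3],T[:3,3]
    d=R.T@np.array([(u-ci["cx"])/ci["fx"],(v-ci["cy"])/ci["fy"],1]);return -R.T@t,d
def plane(ci,u,v,z):
    o,d=ray(ci,u,v);return o+d*(z-o[2])/d[2]
def proj(ci,p):
    T=np.array(ci["world_to_cam"]);c=T[:3,:3]@np.array(p)+T[:3,3]
    return ci["fx"]*c[0]/c[2]+ci["cx"],ci["fy"]*c[1]/c[2]+ci["cy"]
E
python3 - <<'E'
from h import *
s=observe();print(s["time_s"],s["position"],s["tool_rot"],s["grip_width"],s["ft_force"])
a=get_image("scene");b=get_image("side");cv2.imwrite("pics/scene0.png",a);cv2.imwrite("pics/side0.png",b)
for n in("scene","side"):
    ci=camera_info(n);T=np.array(ci["world_to_cam"]);print(n,-T[:3,:3].T@T[:3,3],T[2,:3],ci["fx"])
E
```

```text
pics
0.0 [0.23794582 0.4955328  0.23068859] [[-9.01428935e-01  4.32926159e-01 -9.02785038e-04]
 [ 4.32927001e-01  9.01428186e-01 -1.19925838e-03]
 [ 2.94605556e-04 -1.47188622e-03 -9.99998873e-01]] 0.08558454268023424 [-0.38688509  0.00192688  0.30659936]
scene [-0.1183043  -0.77690956  0.76290799] [ 0.531033    0.62637754 -0.57066201] 383.85346773461174
side [0.05967674 1.1736536  0.60217828] [ 0.35302278 -0.84362655 -0.40456046] 432.69759975390053
```

View pics/scene0.png

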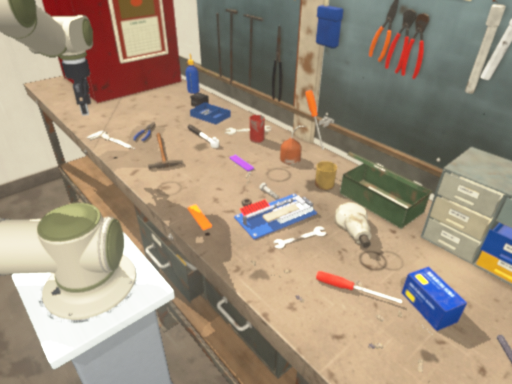

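View pics/side0.png

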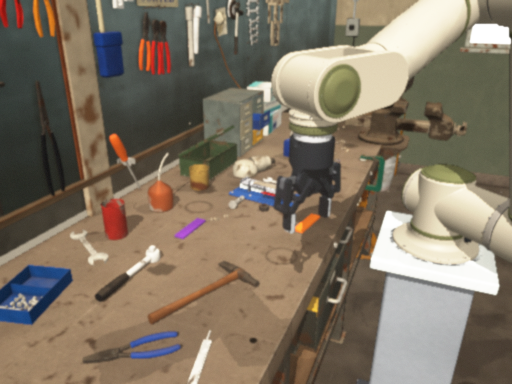

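The jig is at about scene (275,215), with its red pedal at (256,208). The orange (200,218) and purple (241,162) pieces are the look-alikes. Next I'll get the plate corners by blue mask and take a close crop.

```bash
python3 - <<'E'
from h import *
a=cv2.imread("pics/scene0.png");ci=camera_info("scene")
h=cv2.cvtColor(a,cv2.COLOR_BGR2HSV)
m=cv2.inRange(h,(105,130,60),(125,255,255));m[:, :225]=0;m[:,330:]=0;m[:185]=0;m[245:]=0
pts=cv2.findNonZero(m);hull=cv2.convexHull(pts)
ap=cv2.approxPolyDP(hull,3,True)[:,0]
for u,v in ap: print(u,v,plane(ci,u,v,.008).round(4))
c=cv2.resize(a[185:245,225:330],None,fx=7,fy=7,interpolation=cv2.INTER_CUBIC)
cv2.imwrite("pics/crop0.png",c)
E
```

```text
314 212 [ 0.6475 -0.1799  0.008 ]
255 237 [ 0.4289 -0.1487  0.008 ]
236 218 [ 0.4404 -0.0451  0.008 ]
289 196 [ 0.6475 -0.0682  0.008 ]
```

View pics/crop0.png

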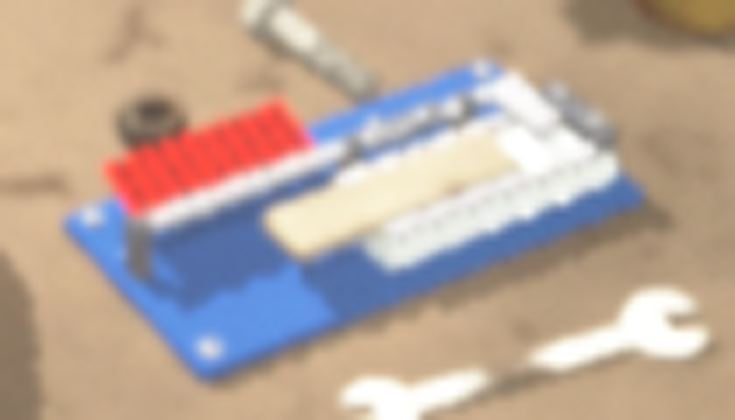

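The crop shows the brown-grey bar at about scene (279,213), between the white rails with its near end at (265,219). The red pedal is at (255,208), with the nut and bolt close behind it and the spanner to the right. I'm choosing that bar and moving over the jig for a wrist view.

Call:
drive_tool:
  offset:
    - [-1,-1,0]
    - [-1,-1,0]
    - [-1,-1,0]
    - [-1,-1,0]
    - [-1,-1,0]
    - [-1,-1,0]
    - [-1,-1,0]
    - [-1,-1,0]
    - [-1,-1,0]
    - [-1,-1,0]
  turn:
    - [0,0,0]
    - [0,0,0]
    - [0,0,0]
    - [0,0,0]
    - [0,0,0]
    - [0,0,0]
    - [0,0,-0.8]
    - [0,0,-0.8]
    - [0,0,-0.8]
    - [0,0,-0.8]
  hand: [0.55,0.55,0.55,0.55,0.55,0.55,0.55,0.55,0.55,0.55]

```text
time_s: 1.35
position: [0.4516, -0.0279, 0.2313]
tool_rot: [[-0.994, 0.11, -0.0], [0.11, 0.994, 0.0], [0.0, 0.0, -1.0]]
ft_force: [1.9, 0.7, -0.6]
grip_width: 0.0468
gripper_force: 0.0
```

```bash
python3 - <<'E'
from h import *
s=observe();print(s["time_s"],s["position"],s["tool_rot"],s["grip_width"],s["ft_force"],s["qvel"])
ci=camera_info("wrist");a=get_image("wrist");cv2.imwrite("pics/w1.png",a)
T=np.array(ci["world_to_cam"]);print(-T[:3,:3].T@T[:3,3],T[:3,:3],ci["fx"])
E
```

```text
1.35 [ 0.45162757 -0.02790713  0.23130003] [[-9.93886027e-01  1.10410864e-01 -8.30637420e-05]
 [ 1.10410848e-01  9.93886016e-01  1.79915169e-04]
 [ 1.02420481e-04  1.69644034e-04 -9.99999980e-01]] 0.04675795308795923 [ 1.87315501  0.68326402 -0.56745523] [-39.26703176  26.81842846 -35.00064251   0.16489452   7.70039738
 -77.34782145]
[ 0.37076935 -0.0201556   0.3752419 ] [[ 0.11177867  0.99373251  0.00110584]
 [ 0.94330982 -0.10645679  0.31437801]
 [ 0.31252537 -0.0340976  -0.94929724]] 311.3483635784188
```

View pics/w1.png

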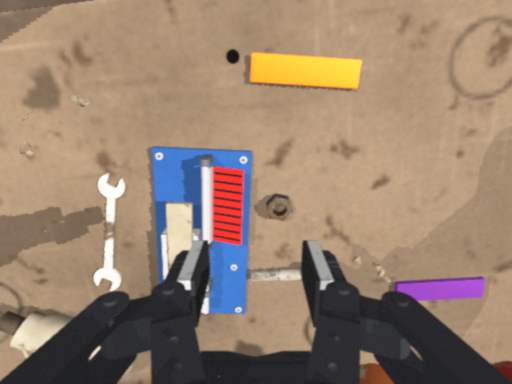

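The wrist view shows the plate with its near edge at row ~148 (columns 152–252), the pedal at (228,205), the bar's near end at (180,204), and the nut at (278,206). The arm was still settling, so I'll measure from a fresh frame.

```bash
cat > meas.py <<'E'
from h import *
get_image("wrist")
s=observe();ci=camera_info("wrist");a=get_image("wrist");cv2.imwrite("pics/w2.png",a)
print(s["time_s"],s["position"],s["tool_rot"].round(4).tolist() if hasattr(s["tool_rot"],"round") else s["tool_rot"],np.abs(s["qvel"]).max(),s["ft_force"])
h=cv2.cvtColor(a,cv2.COLOR_BGR2HSV)
def big(m):
    n,l,st,_=cv2.connectedComponentsWithStats(m);k=1+np.argmax(st[1:,4]);return (l==k).astype(np.uint8)
m=big(cv2.inRange(h,(105,120,50),(128,255,255)))
hull=cv2.convexHull(cv2.findNonZero(m));ap=cv2.approxPolyDP(hull,4,True)[:,0]
for u,v in ap: print("plate",u,v,plane(ci,u,v,.008).round(4))
r=big(cv2.inRange(h,(0,150,90),(8,255,255)));
rr=big(cv2.inRange(h,(0,150,90),(8,255,255))&cv2.dilate(cv2.drawContours(np.zeros_like(m),[hull],-1,255,-1),np.ones((9,9))))
for u,v in cv2.boxPoints(cv2.minAreaRect(cv2.findNonZero(rr))): print("pedal",u,v,plane(ci,u,v,.032).round(4))
b=cv2.inRange(h,(12,30,130),(30,140,255))&(cv2.drawContours(np.zeros_like(m),[hull],-1,255,-1))
b=big(b)
for u,v in cv2.boxPoints(cv2.minAreaRect(cv2.findNonZero(b))): print("bar",u,v,plane(ci,u,v,.032).round(4))
E
python3 meas.py
```

```text
1.45 [ 0.453312   -0.02993771  0.23064776] [[-0.9933, 0.1152, -0.0001], [0.1152, 0.9933, -0.0007], [0.0, -0.0007, -1.0]] 6.574906440235723 [0.41756776 1.27710388 0.42336095]
plate 154 146 [ 0.4229 -0.1477  0.008 ]
plate 252 150 [ 0.4411 -0.0331  0.008 ]
plate 245 312 [ 0.6709 -0.0708  0.008 ]
plate 212 311 [ 0.6637 -0.1172  0.008 ]
plate 162 281 [ 0.6066 -0.1773  0.008 ]
pedal 215.0 166.0 [ 0.4499 -0.076   0.032 ]
pedal 243.0 166.0 [ 0.4535 -0.0447  0.032 ]
pedal 243.0 242.0 [ 0.5482 -0.0569  0.032 ]
pedal 215.0 242.0 [ 0.5442 -0.091   0.032 ]
bar 168.0 202.0 [ 0.4862 -0.1375  0.032 ]
bar 194.0 202.0 [ 0.4898 -0.1073  0.032 ]
bar 194.0 263.0 [ 0.5702 -0.1217  0.032 ]
bar 168.0 263.0 [ 0.5664 -0.1541  0.032 ]
```

Call:
drive_tool:
  offset:
    - [-0.22,-0.75,0]
    - [-0.22,-0.75,0]
    - [0,0,1]
    - [0,0,1]
    - [0,0,1]
    - [0,0,0.9]
    - [0,0,0]
    - [0,0,0]
    - [0,0,0]
    - [0,0,0]
  turn:
    - [0,0,0]
    - [0,0,0]
    - [0,0,0.43]
    - [0,0,0]
    - [0,0,0]
    - [0,0,0]
    - [0,0,0]
    - [0,0,0]
    - [0,0,0]
    - [0,0,0]
  hand: [0.505,0.505,0.505,0.505,0.505,0.505,0.505,0.505,0.505,0.505]

```text
time_s: 2.75
position: [0.4623, -0.0877, 0.0762]
tool_rot: [[-0.988, 0.157, 0.002], [0.157, 0.988, -0.001], [-0.002, -0.001, -1.0]]
ft_force: [-1.3, 0.2, -0.7]
grip_width: 0.0431
gripper_force: 0.0
```

```bash
python3 meas.py
```

```text
2.8 [ 0.4622026  -0.08769955  0.07603887] [[-0.9876, 0.1571, 0.0012], [0.1571, 0.9876, -0.0006], [-0.0013, -0.0004, -1.0]] 0.4714114478844463 [-0.13742353 -0.89316734  0.03877251]
plate 163 166 [ 0.4226 -0.1475  0.008 ]
plate 329 167 [ 0.4417 -0.0331  0.008 ]
plate 327 201 [ 0.4667 -0.0367  0.008 ]
plate 247 355 [ 0.598  -0.1176  0.008 ]
plate 171 271 [ 0.5057 -0.1625  0.008 ]
pedal 260.33795 312.94485 [ 0.5364 -0.0968  0.032 ]
pedal 270.0138 196.83449 [ 0.4485 -0.0769  0.032 ]
pedal 324.8 201.4 [ 0.4571 -0.0426  0.032 ]
pedal 315.12415 317.51038 [ 0.5468 -0.0576  0.032 ]
bar 204.89774 258.19366 [ 0.4855 -0.1273  0.032 ]
bar 233.22534 257.59094 [ 0.4881 -0.1081  0.032 ]
bar 235.02081 341.97827 [ 0.5597 -0.1198  0.032 ]
bar 206.6932 342.581 [ 0.5568 -0.1411  0.032 ]
```

View pics/w2.png

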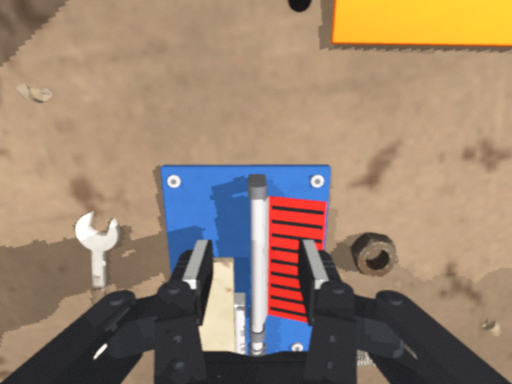

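The wrist view shows the fingers straddling the hinge tube (258,250), the left finger behind the bar's near end (row ~258) and the right one over the pedal. Now I'll lower and check the force.

Call:
drive_tool:
  offset:
    - [0,-0.08,0.4]
    - [0,0,0.4]
    - [0,0,0.2]
    - [0,0,0.1]
    - [0,0,0.1]
    - [0,0,0.1]
    - [0,0,0]
    - [0,0,0]
    - [0,0,0]
    - [0,0,0]
  turn:
    - [0,0,0]
    - [0,0,0]
    - [0,0,0]
    - [0,0,0]
    - [0,0,0]
    - [0,0,0]
    - [0,0,0]
    - [0,0,0]
    - [0,0,0]
    - [0,0,0]
  hand: [0.505,0.505,0.505,0.505,0.505,0.505,0.505,0.505,0.505,0.505]

```text
time_s: 4.1
position: [0.4618, -0.0914, 0.0239]
tool_rot: [[-0.988, 0.157, 0.001], [0.157, 0.988, -0.001], [-0.001, -0.001, -1.0]]
ft_force: [-3.1, -3.2, 5.1]
grip_width: 0.0431
gripper_force: 3.0
```

```bash
python3 - <<'E'
from h import *
for i in range(3):
    s=observe();get_image("side");print(s["position"],s["ft_force"],s["wrist_torque"])
E
```

```text
[ 0.46179397 -0.09139441  0.02387263] [-3.05063748 -3.188558    5.10517097] [-0.4293901   0.29304406 -0.0142694 ]
[ 0.46180205 -0.09138496  0.02385844] [-2.07258434 -2.64612981  4.79812363] [-0.4519209   0.31080837  0.04543334]
[ 0.46181824 -0.09137977  0.02388455] [-2.53479083 -3.7813128   5.11772363] [-0.3838634   0.35854932 -0.00202823]
```

Call:
drive_tool:
  offset:
    - [0,0,0.09]
    - [0,0,0]
    - [-0.15,0,0]
    - [-0.15,0,0]
    - [-0.15,0,0]
    - [-0.15,0,0]
    - [-0.15,0,0]
    - [-0.15,0,0]
    - [0,0,0]
    - [0,0,0]
  turn:
    - [0,0,0]
    - [0,0,0]
    - [0,0,0]
    - [0,0,0]
    - [0,0,0]
    - [0,0,0]
    - [0,0,0]
    - [0,0,0]
    - [0,0,0]
    - [0,0,0]
  hand: [0.505,0.505,0.505,0.505,0.505,0.505,0.505,0.505,0.505,0.505]

```text
time_s: 5.5
position: [0.4967, -0.096, 0.0201]
tool_rot: [[-0.988, 0.157, -0.001], [0.157, 0.988, 0.001], [0.001, 0.001, -1.0]]
ft_force: [-3.5, 1.7, 7.4]
grip_width: 0.0432
gripper_force: 3.7
```

```bash
python3 - <<'E'
from h import *
a=get_image("scene");s=observe();print(s["position"],s["ft_force"])
w=get_image("wrist")
c=cv2.resize(a[175:245,225:330],None,fx=5,fy=5,interpolation=cv2.INTER_CUBIC)
cv2.imwrite("pics/c2.png",c); cv2.imwrite("pics/w3.png",w)
E
```

```text
[ 0.49670696 -0.09596639  0.02011784] [-3.1368724   2.08729914  7.81445331]
```

View pics/c2.png

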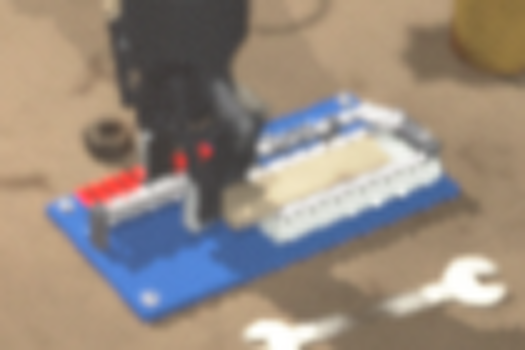

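The crop shows the pedal pressed flat under the right finger, and the left finger behind the bar's near end (crop 225,205). The bar has slid forward. Now the rest of the way, gently.

Call:
drive_tool:
  offset:
    - [-0.1,0,0]
    - [-0.1,0,0]
    - [-0.1,0,0]
    - [-0.06,0,0]
    - [-0.04,0,0]
    - [-0.04,0,0]
    - [0,0,0]
    - [0,0,0]
    - [0,0,0]
    - [0,0,0]
  turn:
    - [0,0,0]
    - [0,0,0]
    - [0,0,0]
    - [0,0,0]
    - [0,0,0]
    - [0,0,0]
    - [0,0,0]
    - [0,0,0]
    - [0,0,0]
    - [0,0,0]
  hand: [0.505,0.505,0.505,0.505,0.505,0.505,0.505,0.505,0.505,0.505]

```text
time_s: 6.85
position: [0.5134, -0.0986, 0.02]
tool_rot: [[-0.988, 0.157, -0.002], [0.157, 0.988, 0.001], [0.002, 0.001, -1.0]]
ft_force: [-5.0, 1.9, 7.5]
grip_width: 0.0432
gripper_force: 4.3
```

Call:
drive_tool:
  offset:
    - [-0.04,0,0]
    - [0,0,0]
    - [-0.04,0,0]
    - [0,0,0]
    - [-0.04,0,0]
    - [0,0,0]
    - [0,0,0]
    - [0,0,0]
    - [0,0,0]
    - [0,0,0]
  turn:
    - [0,0,0]
    - [0,0,0]
    - [0,0,0]
    - [0,0,0]
    - [0,0,0]
    - [0,0,0]
    - [0,0,0]
    - [0,0,0]
    - [0,0,0]
    - [0,0,0]
  hand: [0.505,0.505,0.505,0.505,0.505,0.505,0.505,0.505,0.505,0.505]

```text
time_s: 8.1
position: [0.5157, -0.0989, 0.0199]
tool_rot: [[-0.988, 0.157, -0.008], [0.157, 0.988, 0.002], [0.008, 0.001, -1.0]]
ft_force: [-16.4, 1.6, 14.9]
grip_width: 0.0429
gripper_force: 10.1
```

```bash
python3 - <<'E'
from h import *
a=get_image("scene");s=observe();print(s["position"],s["ft_force"])
c=cv2.resize(a[185:235,255:325],None,fx=10,fy=10,interpolation=cv2.INTER_CUBIC)
cv2.imwrite("pics/c3.png",c)
E
```

```text
[ 0.51567672 -0.09887797  0.01993596] [-16.23880042   2.09928259  14.75087732]
```

View pics/c3.png

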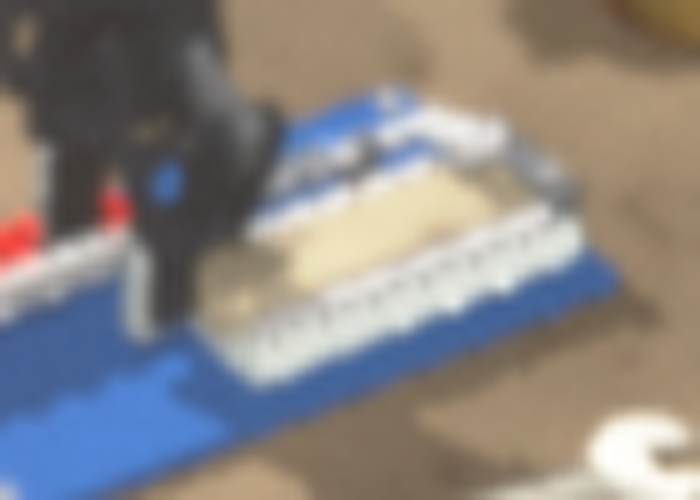

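The force rose to 16 N at the expected home position, and the bar now reaches the stop beneath the raised toe (crop ~490,190). Next: back off along the pedal, then release.

Call:
drive_tool:
  offset:
    - [0.05,0,0]
    - [0.1,0,0]
    - [0.15,0,0]
    - [0.15,0,0]
    - [0,0,0]
    - [0,0,-0.1]
    - [0,0,-0.1]
    - [0,0,-0.1]
    - [0,0,-0.1]
    - [0,0,-0.1]
  turn:
    - [0,0,0]
    - [0,0,0]
    - [0,0,0]
    - [0,0,0]
    - [0,0,0]
    - [0,0,0]
    - [0,0,0]
    - [0,0,0]
    - [0,0,0]
    - [0,0,0]
  hand: [0.505,0.505,0.505,0.505,0.505,0.505,0.505,0.505,0.505,0.505]

```text
time_s: 9.4
position: [0.5013, -0.0971, 0.0399]
tool_rot: [[-0.988, 0.157, -0.0], [0.157, 0.988, 0.0], [0.0, 0.0, -1.0]]
ft_force: [0.2, -0.1, 0.1]
grip_width: 0.0429
gripper_force: 0.0
```

Call:
drive_tool:
  offset:
    - [0,0,-0.4]
    - [0,0,-0.8]
    - [0,0,-1]
    - [0,0,-1]
    - [0.5,0,-0.5]
    - [1,0,0]
    - [1,0,0]
    - [0.5,0,0]
    - [0,0,0]
    - [0,0,0]
  turn:
    - [0,0,0]
    - [0,0,0]
    - [0,0,0]
    - [0,0,0]
    - [0,0,0]
    - [0,0,0]
    - [0,0,0]
    - [0,0,0]
    - [0,0,0]
    - [0,0,0]
  hand: [0.505,0.505,0.505,0.505,0.505,0.505,0.505,0.505,0.505,0.505]

```text
time_s: 10.65
position: [0.3836, -0.0786, 0.1879]
tool_rot: [[-0.988, 0.157, 0.001], [0.157, 0.988, -0.0], [-0.001, -0.0, -1.0]]
ft_force: [-0.3, -0.6, -0.2]
grip_width: 0.0432
gripper_force: 0.0
```

```bash
python3 - <<'E'
from h import *
a=get_image("scene");s=observe();print(s["time_s"],s["position"],s["ft_force"])
w=get_image("wrist")
c=cv2.resize(a[180:240,230:325],None,fx=7,fy=7,interpolation=cv2.INTER_CUBIC)
d=cv2.resize(w,(400,300));out=np.zeros((420+0,665,3),np.uint8);out[:]=c
cv2.imwrite("pics/c4.png",out);cv2.imwrite("pics/w4.png",w)
E
```

```text
10.7 [ 0.38363386 -0.07858936  0.18778585] [ 0.22992875 -0.21866462 -0.97121168]
```

View pics/c4.png

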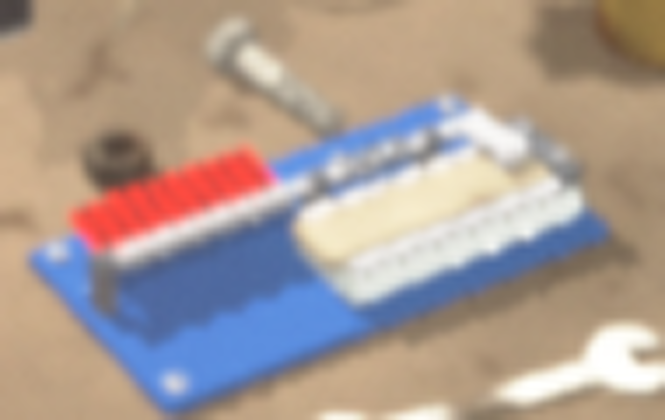

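View pics/w4.png

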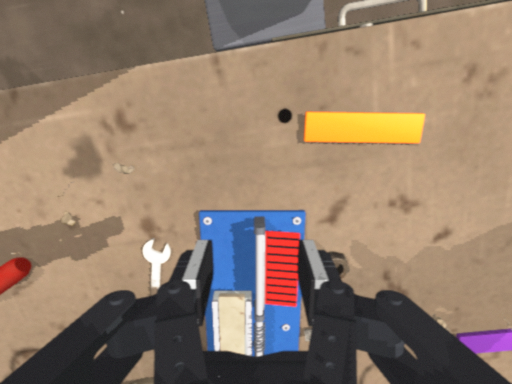

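The bar sits between the rails with its far end at the stop, the toe is down on it, and the bystanders haven't moved. I'll check the near-end position numerically before handing in.

```bash
python3 - <<'E'
from h import *
ci=camera_info("wrist");a=cv2.imread("pics/w4.png");h=cv2.cvtColor(a,cv2.COLOR_BGR2HSV)
ex=np.array([.9868,-.1616]);ey=np.array([.1616,.9868])
J=lambda u,v,z:(lambda d:((d@ex*1e3).round(1),(d@ey*1e3).round(1)))(plane(ci,u,v,z)[:2]-np.array([.5705,-.138]))
O=np.array([.5705,-.138])
print("proj x=-50 end",[np.round(proj(ci,[*(O-.050*ex+y*ey),.032]),1) for y in(-.015,.015)])
print("proj rail -42",[np.round(proj(ci,[*(O-.042*ex+y*ey),.030]),1) for y in(-.0195,.0195)])
print("plate near",[np.round(proj(ci,[*(O-.145*ex+y*ey),.008]),1) for y in(-.036,.084)])
for u in(225,232,240): print(u,[tuple(a[v,u]) and a[v,u].tolist() for v in range(284,298)])
print(a[284:304,215].tolist());print(J(232,291,.032),J(215,293,.03),J(252,210,.008))
E
```

```text
proj x=-50 end [array([217.3, 296.2]), array([243.6, 296.3])]
proj rail -42 [array([213.8, 301. ]), array([247.6, 301. ])]
plate near [array([198. , 210.9]), array([305.3, 211.2])]
225 [[214, 130, 69], [214, 129, 68], [211, 126, 67], [209, 125, 66], [197, 119, 65], [176, 109, 62], [155, 119, 100], [158, 155, 151], [154, 161, 162], [128, 141, 150], [113, 132, 146], [114, 136, 152], [133, 160, 180], [173, 206, 226]]
232 [[205, 123, 67], [209, 126, 69], [212, 127, 68], [211, 128, 69], [198, 121, 65], [184, 112, 62], [158, 115, 91], [145, 139, 135], [140, 146, 147], [128, 142, 148], [119, 139, 153], [121, 146, 162], [141, 170, 189], [176, 213, 230]]
240 [[152, 94, 53], [153, 94, 52], [152, 92, 49], [154, 93, 49], [156, 97, 54], [153, 95, 56], [144, 107, 88], [148, 143, 140], [143, 150, 152], [135, 150, 157], [126, 149, 164], [127, 152, 170], [127, 156, 175], [134, 166, 190]]
[[219, 133, 70], [218, 132, 70], [218, 132, 71], [212, 127, 67], [204, 124, 68], [171, 105, 61], [151, 112, 87], [161, 150, 142], [164, 164, 161], [168, 170, 167], [164, 169, 166], [167, 171, 170], [168, 174, 173], [173, 179, 178], [177, 182, 183], [166, 170, 172], [153, 154, 159], [185, 186, 191], [237, 238, 241], [245, 245, 248]]
(np.float64(-57.1), np.float64(1.9)) (np.float64(-52.9), np.float64(-17.8)) (np.float64(-146.2), np.float64(24.3))
```

```bash
python3 -c "
from rig import env
print(env.close_job())"
```

```text
the job is handed in; nothing more can be done
None
```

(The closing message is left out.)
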